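# Nest the dip vessels on the warmer and set its dial

### The arm

A 7-joint arm with a two-finger parallel gripper is mounted at the origin on the work surface. World frame = base frame: x ahead of the robot, y to its left, z up, the work surface at z = 0. Lengths are in m, angles in degrees, forces in N, time in s.
With the tool pointing down it reaches from about 0.425 to 0.875 m from the base axis. Payload 4.7 kg.
Tool frame: the origin (TCP) lies on the centre line of the jaws, within the pads' length; the fingertips stand 17 mm ahead of it and the grasp point (between the pads) lies 2 mm behind it; z points along the fingers, y is the line along which they close (so a half turn about z gives the same grasp; the last joint's range is limited). The gripper opens to 87 mm and grips with 3 to 60 N. Pads are 19 mm wide; open, the fingers measure 117 mm over their backs; the gripper's body (75 mm by 190 mm) begins 51 mm behind the grasp point.
Start: joints at [-63.478, 18.392, -4.016, 83.108, 1.295, 78.541, -3.26], TCP at [0.282, 0.586, 0.24] pointing down, gripper open.
Joint ranges: [-163.93, 163.93], [-17.29, 119.83], [-79.2, 71.16], [3.27, 140.29], [-89.18, 269.18], [5.43, 117.66], [-154.24, 154.24]. Speed limits (degrees/s): [147.25, 147.25, 180, 180, 180, 180, 180].

### API

Orientations are given as [roll, pitch, yaw] about the fixed x, y, z axes, in that order (R = Rz(yaw) Ry(pitch) Rx(roll)).
In Python, from cell import env, read_camera gives the robot as it stands.
- The arm moves only by the shell command python3 -m jog 'ROWS' [FORCE]. ROWS is JSON, a list of rows, each a list of 5 numbers: the opening, from 0 (shut) to 1 (fully open), then the shift along the tool's x, y, z each as a share of 0.02 m, from -1 to 1, then the turn about the tool's z as a share of 45 degrees, from -1 to 1. In form: [[gripper, x, y, z, yaw], ...]. A call has 1 to 12 rows; each row shifts and turns the commanded pose from where the row before left it, along the tool's axes as they then stand; what a row does not reach is not made up. A row lasts 1/12 s, in which the tool goes at most 41.7 mm and 7.16 degrees, less where a joint would pass 70% of its speed; a pose out of reach is approached as far as the arm can. A call with a number of a shift or a turn outside -1 to 1 is refused whole. A call with a gripper value outside its range is refused whole. The fingers move at their own pace and stop on an object; FORCE is the grip in N (left out, the last holds). Time passes only in rows, so rows that do not move let the fingers close. It gives the time, the measured TCP pose, the force, the opening and the grip force at its end, in the units of the state.
- env.get_obs(): the state, without advancing time (a new reading comes with each control period).
- read_camera(name): name is "scene" or "top" or "wrist"; returns a dict with "color" (480x640x3 uint8, red, green, blue), "range_z" (480x640 float32, m along the optical axis (not along the pixel's ray), 0 where there is no reading), "mtx" (3x3 intrinsics, pixels), "world_from_camera" (4x4, takes a point from camera to world coordinates); the wrist camera has in their place "T_tool_cam" (4x4, takes a point from camera to tool coordinates, whose origin is the TCP and whose axes are the flange's). Camera axes: x right, y down, z forward; pixel columns grow to the right and rows downward; lengths in m; the calibration is good to about 2 mm. The wrist camera is an equidistant fisheye: a pixel r from the principal point sees the ray r / f radians off the axis. A picture is of the moment at which its call begins: read the wrist's pose just before it.
- env.sign_off(): hands the job in; it is judged then, once.
The state is a dict: "time_s": time; "qpos": joint angles; "joint_velocities": joint speeds; "effort": joint torques, N m; "tool_pos": TCP position; "tool_rot": TCP orientation; "force": force on the tool from outside, world axes, zero at the start; "wrist_torque": the same for the moment, N m; "grip_width": finger opening in m; "grasp_force": force on a finger pad.
Only numpy, scipy, OpenCV 4.12 (cv2) and the standard library are available. Lean on these libraries where they do the work, as an engineer would, in place of code of your own. Each camera call takes 0.05 s, during which the arm holds its last target. There are 200 camera calls.

### The job

Get the dip warmer on the cart ready for movie night: nest the vessels in size order, with the wide crock standing flat in the steel pan that is on the warmer plate, and the narrow cup standing flat inside the crock, both upright and set down gently, not dropped. Only when everything is nested and released, turn the warmer's dial so that its white pointer line is at the one long, thick mark of the scale. Leave the pan on its plate and the other things on the cart where they are.

Things in the scene. Friction and masses are not known exactly. Their poses are not given: they have to be found in the camera images.
- pan: Open round steel pan, the largest vessel, loose, already standing on the warmer's plate: outer diameter 118, inner diameter 110, height 45, floor 4 thick; two bar loop handles reach 84 from its axis along its x and -x, 38 at most above its underside. Origin: centre of the underside, z up.
- crock: Open straight-sided white stoneware crock, the middle vessel, no handle: outer diameter 96, inner diameter 80 (wall 8), height 75, floor 6 thick, about 0.28 kg. It goes into the pan with 7 to spare all round and then stands 34 proud of the pan's rim; pinch its wall at the rim. Origin: centre of the underside, z up.
- cup: Open straight-sided white stoneware cup without handle, the smallest in diameter but tallest vessel: outer diameter 64, height 105, wall 4, floor 5 thick, about 0.16 kg. It goes into the crock with 8 to spare all round and then stands 36 proud of the crock's rim. Origin: centre of the underside, z up.
- warmer: White electric plate warmer, fixed to the cart, 170 (x) by 300 (y), top 50 above the cart. At its +y end a dark plate of diameter 124, 2 higher than the top; at its -y end (at x 0, y -85) the dial with a scale of seven black marks. Origin: centre of the underside on the cart top, z up.
- plate (a point): Centre of the top of the warmer's dark plate, on which the pan stands, 52 above the cart top; axes as the warmer's.
- dial_grip (a point): On the dial's vertical axis, at the height to grip (37 above the warmer's top). The dial is a black disc of diameter 64 with an upright grip bar 61 long, 14 wide, its top 7 above this point and its lower end at the disc, 23 below this point. The point's frame turns with the dial: x lies along the bar, and the white pointer line is on the bar's -x end; y lies across it (grip along y).
- dial (a joint): Angle of the dial in rad, 0 to 2.1, growing clockwise seen from above; at 0 the pointer is along the warmer's -x, at 1.4 it is at the long thick mark. The seven marks stand at 0, 0.35, 0.7, 1.05, 1.4, 1.75 and 2.1. It stays where it is left.
- dial_mark (a point): Middle of the long thick mark (24 by 6) on the warmer's top, 59 from the dial's axis. The other six marks are 7 by 2.5.
- coaster: Bystander: loose round cork coaster, diameter 100, 8 thick. Origin: centre of the underside.
- clicker: Bystander: loose red plastic fidget clicker, 60 by 40 by 24 high. Origin: centre of the underside.
- tin: Bystander: loose small steel tin with its hinged lid shut, 79 by 103 by 37 high. Origin: centre of the underside.

How it is judged (in metres and radians):
On the way, in this order (a step that is already met when the one before it is completed fails the run):
1. crock flat in the pan on the plate and cup flat in the crock, let go and at rest (horizontal distance between pan and plate below 0.025 m and z of pan in the frame of plate below 0.006 m and angle between each of pan, crock, cup's own z axis and vertical below 0.08 rad and horizontal distance between crock and pan below 0.012 m and z of crock in the frame of pan between 0 and 0.009 m and horizontal distance between cup and crock below 0.013 m and z of cup in the frame of crock between 0.002 and 0.011 m and linear speed of each of crock, cup below 0.02 m/s and contact force between the fingers and cup below 0.05 N and contact force between the fingers and crock below 0.05 N), for 0.2 s.
2. dial pointer at the long mark (1.4 rad, within 0.09) (value of joint dial between 1.31 and 1.49 rad), for 0.2 s.
At the end, for the whole second after the job is handed in: The pan stands flat on the plate (within 25 mm of its centre), the crock flat on the pan's floor, the cup flat on the crock's floor, all upright within 0.08 rad and at rest, and the dial is within 0.09 rad of the long mark (1.31 to 1.49 rad) (all of step 2 and horizontal distance between pan and plate below 0.025 m and z of pan in the frame of plate below 0.006 m and angle between each of pan, crock, cup's own z axis and vertical below 0.08 rad and horizontal distance between crock and pan below 0.012 m and z of crock in the frame of pan between 0 and 0.009 m and horizontal distance between cup and crock below 0.013 m and z of cup in the frame of crock between 0.002 and 0.011 m and linear speed of each of pan, crock, cup below 0.02 m/s and velocity of joint dial between -0.05 and 0.05 rad/s); the robot touches nothing.
It fails at once if the coaster, clicker or tin is moved more than 30 mm (distance of any of coaster, clicker, tin from where it was at the start of the episode above 0.03 m).
It fails at once if the crock or the cup is dropped (falls free, reaching 0.5 m/s, which is over 13 mm) ((linear speed of crock above 0.5 m/s and contact force between crock and anything else below 0.01 N) or (linear speed of cup above 0.5 m/s and contact force between cup and anything else below 0.01 N)).
It fails at once if the crock or the cup is pushed or knocked hard into the vessel below (over 80 N) (contact force between crock and pan above 80 N or contact force between cup and crock above 80 N).
It also fails if it takes over 72 s, if anything falls off the work surface, if the arm or the gripper's body presses on something with over 40 N, if the wrist force passes 120 N, or if a joint passes its speed limit or range.

## Working session

There is one attempt and no reset: what is moved stays moved. The work goes in short steps, Python scripts to look and compute and a shell command to move; the robot and the scene stay as the last step left them, time stands still between calls to the robot, and variables do not carry over. Pictures are saved under pics/ and viewed, at most 10 in all, crops included, and the job is handed in when it is done.

```bash
ls; mkdir -p pics
python3 - <<'E'
from cell import env, read_camera
import cv2,numpy as np
o=env.get_obs()
for k in o: print(k,np.round(o[k],3).tolist())
ims=[]
for n in("top","scene"):
    d=read_camera(n); np.savez(f"pics/{n}0.npz",**d)
    print(n,d["mtx"].tolist(),np.round(d["world_from_camera"],3).tolist())
    cv2.imwrite(f"pics/{n}0.png",d["color"][:,:,::-1])
E
```

```text
pics
time_s 0.0
qpos [-63.478, 18.439, -4.016, 83.175, 1.295, 78.54, -3.26]
joint_velocities [0.052, -0.023, 0.022, 0.093, 0.014, -0.044, -0.029]
effort [-0.0, -49.129, -0.404, -31.254, -0.064, 0.044, 0.0]
tool_pos [0.282, 0.585, 0.238]
tool_rot [-179.891, 0.006, 154.289]
force [0.053, -0.133, -0.438]
wrist_torque [0.061, -0.007, 0.016]
grasp_force 0.0
grip_width 0.087
top [[434.3238074343264, 0.0, 314.59115967421405], [0.0, 434.3238074343264, 237.54287363210088], [0.0, 0.0, 1.0]] [[0.014, -0.982, 0.189, 0.386], [-1.0, -0.013, 0.009, -0.029], [-0.007, -0.19, -0.982, 0.901], [0.0, 0.0, 0.0, 1.0]]
scene [[539.826175790993, 0.0, 319.77183413485494], [0.0, 539.826175790993, 238.86072621287633], [0.0, 0.0, 1.0]] [[-0.289, 0.819, -0.496, 1.069], [0.957, 0.241, -0.16, 0.137], [-0.012, -0.521, -0.853, 1.001], [0.0, 0.0, 0.0, 1.0]]
```

View pics/top0.png

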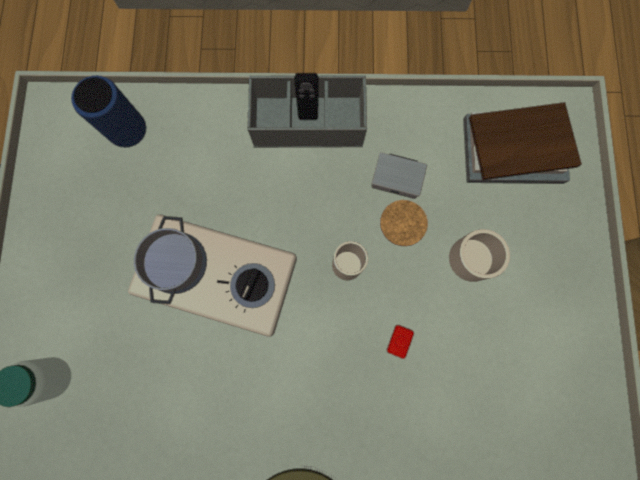

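View pics/scene0.png

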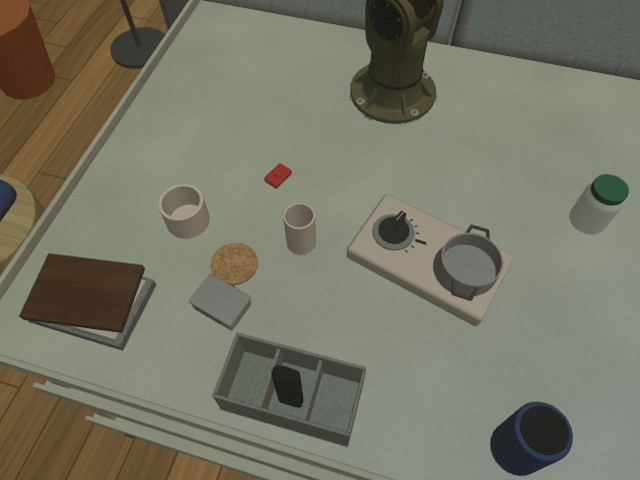

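The top view shows the pan at (170,262), the dial at (252,286) with its long mark at (222,282), the cup at (350,260) and the crock at (484,255). The coaster is at (404,223), the tin at (400,175) and the clicker at (400,342). Next I'll measure them.

```bash
cat > m.py <<'E'
import numpy as np,cv2
from scipy.optimize import least_squares
def cloud(d):
    K=d["mtx"];z=d["range_z"];v,u=np.mgrid[:480,:640]
    P=np.dstack([(u-K[0,2])/K[0,0]*z,(v-K[1,2])/K[1,1]*z,z])
    T=d["world_from_camera"];W=P@T[:3,:3].T+T[:3,3];W[z<=0]=np.nan;return W
def ray(d,uv,h):
    K=d["mtx"];T=d["world_from_camera"];uv=np.atleast_2d(uv).astype(float)
    r=np.c_[(uv-[K[0,2],K[1,2]])/[K[0,0],K[1,1]],np.ones(len(uv))]@T[:3,:3].T
    return T[:3,3]+r*((h-T[2,3])/r[:,2])[:,None]
def circ(p):
    p=p[:,:2];f=lambda q:np.hypot(*(p-q[:2]).T)-q[2]
    return least_squares(f,[*((p.max(0)+p.min(0))/2),.04],loss="soft_l1",f_scale=.002).x
E
python3 - <<'E'
from m import *
boxes={"top":dict(crock=(450,220,520,290),cup=(325,235,375,285),pan=(128,220,212,305)),
"scene":dict(crock=(150,175,220,245),cup=(275,195,325,260),pan=(432,220,510,305))}
H=dict(crock=.075,cup=.105,pan=.097)
for n in boxes:
    d=np.load(f"pics/{n}0.npz");W=cloud(d);
    for k,(a,b,c,e) in boxes[n].items():
        w=W[b:e,a:c].reshape(-1,3);m=abs(w[:,2]-H[k])<.005;p=w[m]
        print(n,k,np.round(circ(p),4),m.sum(),"maxz",np.nanpercentile(w[:,2],99).round(3))
    if n=="top": w=W[225:330,215:290]
    else: w=W[190:260,365:420]
    q=w.reshape(-1,3);p=q[abs(q[:,2]-.094)<.006];print("bar top",len(p),p.mean(0).round(4),"z",p[:,2].max().round(3), "dir",np.linalg.svd(p[:,:2]-p[:,:2].mean(0))[2][0].round(3))
    g=d["color"].astype(int);a,b,c,e=(205,250,295,325) if n=="top" else (360,195,440,260)
    im=d["color"][b:e,a:c,::-1];cv2.imwrite(f"pics/dial_{n}.png",cv2.resize(im,None,fx=7,fy=7,interpolation=cv2.INTER_CUBIC))
E
```

```text
top crock [ 0.5192 -0.3464  0.0438] 657 maxz 0.077
top cup [ 0.5024 -0.0881  0.0297] 231 maxz 0.107
top pan [0.4984 0.2584 0.0567] 493 maxz 0.098
bar top 249 [0.4538 0.0989 0.0934] z 0.097 dir [-0.922  0.387]
scene crock [ 0.5231 -0.3468  0.0441] 440 maxz 0.075
scene cup [ 0.5061 -0.0879  0.0299] 195 maxz 0.105
scene pan [0.5018 0.2586 0.0567] 443 maxz 0.097
bar top 189 [0.4592 0.0988 0.0922] z 0.097 dir [ 0.922 -0.386]
```

View pics/dial_top.png

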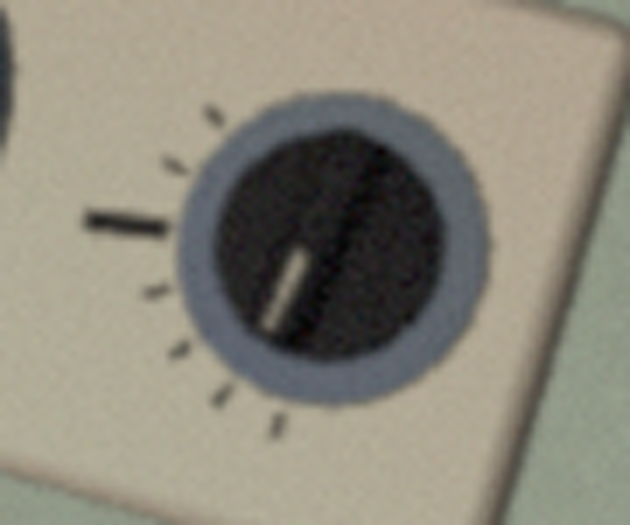

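The zoomed dial shows the white line pointing at crop (270,325), near the 0 mark. The long mark runs from (85,218) to (165,228). Pointer direction is about 157° in world coordinates. I'll turn the tool to yaw 90, so that tool x = world +y and tool y = world +x.

```bash
python3 -m jog '[[1,0,0,0,0.159],[1,0,0,0,0.159],[1,0,0,0,0.159],[1,0,0,0,0.159],[1,0,0,0,0.159],[1,0,0,0,0.159],[1,0,0,0,0.159],[1,0,0,0,0.159],[1,0,0,0,0.157],[1,-1,1,0,0],[1,-1,1,0,0],[1,-1,1,0,0]]' 30
python3 -m jog '[[1,-1,1,0,0],[1,-1,1,0,0],[1,-1,1,0,0],[1,-1,1,0,0],[1,-1,1,0,0],[1,-1,1,0,0],[1,-1,0,0,0],[1,-1,0,0,0],[1,-1,0,0,0],[1,-1,0,0,0],[1,-1,0,0,0],[1,-1,0,0,0]]'
```

```text
time_s: 1.1
tool_pos: [0.342, 0.5249, 0.2388]
tool_rot: [-180.0, 0.1, 90.1]
force: [0.9, 0.2, -0.4]
grip_width: 0.0873
grasp_force: 0.0
time_s: 2.1
tool_pos: [0.4616, 0.2844, 0.239]
tool_rot: [-180.0, 0.0, 90.0]
force: [0.2, -0.2, -0.8]
grip_width: 0.0868
grasp_force: 0.0
```

```bash
python3 -m jog '[[1,-1,0,0,0],[1,-1,0,0,0],[1,-1,0,0,0],[1,-1,0,0,0],[1,-1,0,0,0],[1,-1,0,0,0],[1,-1,0,0,0],[1,-1,0,0,0],[1,-1,0,0,0],[1,-1,0,0,0],[1,-1,0,0,0],[1,-1,0,0,0]]'
python3 -m jog '[[1,-1,0,0,0],[1,-1,0,0,0],[1,-1,0,0,0],[1,-1,0,0,0],[1,-1,0,0,0],[1,-1,0,0,0],[1,-1,0,0,0],[1,-1,0,0,0],[0.5,-1,0,0,0],[0.5,-1,0,0,0],[0.5,-1,0,0,0],[0.5,-1,0,0,0]]'
python3 -m jog '[[0.5,-1,0.4,0.5,0],[0.5,-1,0.4,0.5,0],[0.5,-1,0,0.5,0],[0.5,-1,0,0.5,0],[0.5,-1,0,0.5,0],[0.5,-1,0,0.5,0],[0.5,-0.55,0,0,0],[0.5,0,0,0,0],[0.5,0,0,0,0]]'
python3 - <<'E'
from cell import env, read_camera
import cv2,numpy as np
o=env.get_obs();d=read_camera("wrist");np.savez("pics/w1.npz",**d,tp=o["tool_pos"],tr=o["tool_rot"])
cv2.imwrite("pics/w1.png",d["color"][:,:,::-1]);print(o["tool_pos"],o["tool_rot"],o["grip_width"],d["mtx"],d["T_tool_cam"].round(3))
E
```

```text
time_s: 3.1
tool_pos: [0.4615, 0.0446, 0.2392]
tool_rot: [-180.0, -0.0, 90.0]
force: [0.3, 0.4, -0.1]
grip_width: 0.0871
grasp_force: 0.0
time_s: 4.1
tool_pos: [0.4614, -0.1953, 0.2393]
tool_rot: [-180.0, -0.0, 90.0]
force: [-0.4, -1.2, -0.0]
grip_width: 0.0677
grasp_force: 0.0
time_s: 4.85
tool_pos: [0.4773, -0.3256, 0.1792]
tool_rot: [-179.9, -0.0, 89.9]
force: [0.8, 0.2, -0.0]
grip_width: 0.0434
grasp_force: 0.0
[ 0.47730506 -0.32563118  0.17918622] [-1.79943204e+02 -1.07291320e-02  8.98965588e+01] 0.04340403348451545 [[371.64829954   0.         317.17474361]
 [  0.         371.64829954 243.46756031]
 [  0.           0.           1.        ]] [[ 0.001 -0.958 -0.288  0.079]
 [ 1.     0.     0.001 -0.   ]
 [-0.001 -0.288  0.958 -0.145]
 [ 0.     0.     0.     1.   ]]
```

View pics/w1.png

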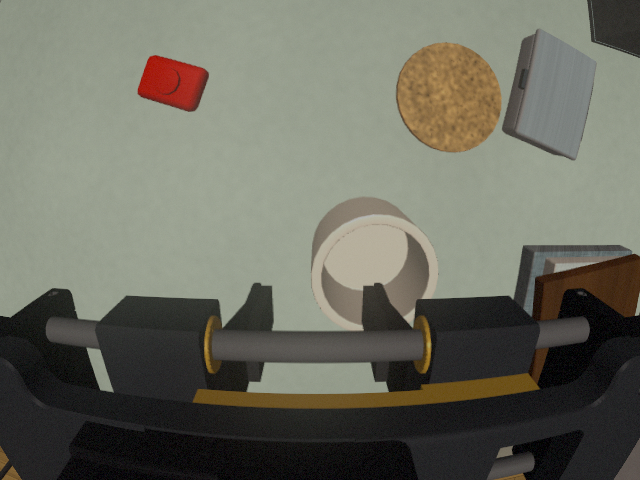

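The wrist view shows the crock's rim centred near (375,270). The right finger is above the inside of the crock, the left finger is outside it, and nothing else is near. I'll fit the rim.

```bash
cat >> m.py <<'E'
from scipy.spatial.transform import Rotation as R
def wcloud(d):
    K=d["mtx"];z=d["range_z"];v,u=np.mgrid[:480,:640]
    x=(u-K[0,2])/K[0,0];y=(v-K[1,2])/K[1,1];t=np.hypot(x,y)+1e-9
    k=np.tan(t)/t*z;P=np.dstack([x*k,y*k,z])
    T=d["T_tool_cam"];P=P@T[:3,:3].T+T[:3,3]
    W=P@R.from_euler("xyz",d["tr"],degrees=True).as_matrix().T+d["tp"];W[z<=0]=np.nan;return W
E
python3 - <<'E'
from m import *
d=np.load("pics/w1.npz");W=wcloud(d);w=W[190:345,300:450].reshape(-1,3)
print(np.nanpercentile(W[100:180,230:380,2],50))
g=d["color"][190:345,300:450].reshape(-1,3)
m=(abs(w[:,2]-.075)<.005)&(g.min(1)>90);p=w[m]
print(circ(p),m.sum(),p[:,2].mean(),p.min(0),p.max(0))
E
```

```text
-0.00023616556113943699
[ 0.51945773 -0.34703319  0.04351566] 3233 0.07435869146615545 [ 0.47248543 -0.39243717  0.07004772] [ 0.56709132 -0.30044864  0.0772437 ]
```

```bash
python3 -m jog '[[0.5,-0.55,-0.07,0,0],[0.5,-0.55,0,0,0],[0.5,0,0,1,0],[0.5,0,0,1,0],[0.5,0,0,1,0],[0.5,0,0,0.7,0],[0.5,0,0,0.7,0],[0.5,0,0,0.7,0],[0.5,0,0,0.6,0],[0.5,0,0,0,0]]'
python3 -m jog '[[0,0,0,0,0],[0,0,0,0,0],[0,0,0,0,0],[0,0,0,0,0],[0,0,0,0,0],[0,0,0,0,0]]' 35
```

```text
time_s: 5.73
tool_pos: [0.4752, -0.3463, 0.0631]
tool_rot: [-179.8, -0.1, 90.0]
force: [-0.8, 0.8, -0.0]
grip_width: 0.0435
grasp_force: 0.0
time_s: 6.23
tool_pos: [0.4766, -0.3476, 0.066]
tool_rot: [179.9, 0.0, 90.0]
force: [-0.5, 1.2, 0.6]
grip_width: 0.0114
grasp_force: 0.0
```

```bash
python3 -m jog '[[0,0,0,0,0],[0,0,0,0,0],[0,0,0,0,0],[0,0,0,0,0]]'
python3 -m jog '[[0,0,0,-0.2,0],[0,0,0,-0.4,0],[0,0,0,-0.4,0],[0,0,0,-0.5,0],[0,0,0,0,0]]'
```

```text
time_s: 6.57
tool_pos: [0.4767, -0.3476, 0.066]
tool_rot: [180.0, 0.0, 90.0]
force: [1.0, 0.3, 2.8]
grip_width: 0.0095
grasp_force: 33.7
time_s: 6.98
tool_pos: [0.4774, -0.3484, 0.098]
tool_rot: [179.8, 0.1, 90.0]
force: [0.3, -0.8, -1.9]
grip_width: 0.0094
grasp_force: 33.7
```

```bash
python3 -m jog '[[0,0,0,-0.5,0],[0,0,0,-1,0],[0,0,0,-1,0],[0,0,0,-1,0],[0,0,0,-1,0],[0,0.2,0,-1,0],[0,0.4,0,0,0],[0,0.6,0,0,0],[0,0.8,0,0,0],[0,0.9,0,0,0],[0,0.9,0,0,0],[0,0.9,0,0,0]]'
python3 -m jog '[[0,0.9,0,0,0],[0,0.9,0,0,0],[0,0.9,0,0,0],[0,0.9,0,0,0],[0,0.9,0,0,0],[0,0.9,0,0,0],[0,0.9,-0.1,0,0],[0,0.9,-0.1,0,0],[0,0.9,-0.2,0,0],[0,0.9,-0.2,0,0],[0,0.9,-0.2,0,0],[0,0.9,-0.2,0,0]]'
python3 -m jog '[[0,0.9,0,0,0],[0,0.9,0,0,0],[0,0.9,0,0,0],[0,0.9,0,0,0],[0,0.9,0,0,0],[0,0.7,0,0,0],[0,0.4,0,0,0],[0,0.2,0,0,0],[0,0,0,0,0],[0,0,0,0,0]]'
cat > shot.py <<'E'
import sys,cv2,numpy as np
from cell import env, read_camera
o=env.get_obs();n=sys.argv[1];c=sys.argv[2] if len(sys.argv)>2 else "wrist"
d=read_camera(c);np.savez(f"pics/{n}.npz",**d,tp=o["tool_pos"],tr=o["tool_rot"])
cv2.imwrite(f"pics/{n}.png",d["color"][:,:,::-1]);print(o["tool_pos"],o["tool_rot"],o["grip_width"])
E
python3 shot.py w2
```

```text
time_s: 7.98
tool_pos: [0.4757, -0.2518, 0.2046]
tool_rot: [-179.9, -0.1, 90.0]
force: [-0.6, 0.3, -2.5]
grip_width: 0.0092
grasp_force: 33.7
time_s: 8.98
tool_pos: [0.4552, -0.0362, 0.2047]
tool_rot: [-179.9, -0.0, 90.0]
force: [0.4, 0.1, -1.8]
grip_width: 0.0092
grasp_force: 33.7
time_s: 9.82
tool_pos: [0.4563, 0.0778, 0.2053]
tool_rot: [-180.0, 0.0, 89.9]
force: [0.1, 0.8, -2.3]
grip_width: 0.0094
grasp_force: 33.7
[0.45632407 0.07780883 0.20531337] [-1.79979146e+02  3.25904371e-02  8.99491781e+01] 0.009379920288516306
```

View pics/w2.png

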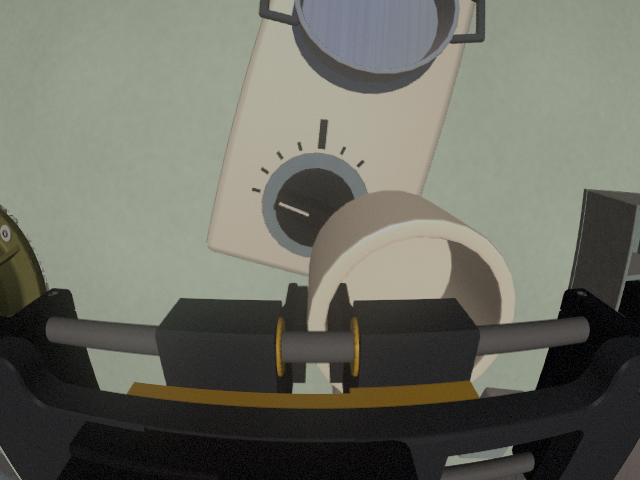

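The crock is held in the -x finger pinch, with the pan ahead at (380,20) and the long mark at (323,135). I'll measure the crock in hand, the pan and the mark.

```bash
cat > meas.py <<'E'
import sys
from m import *
d=np.load("pics/w2.npz");W=wcloud(d);g=d["color"]
w=W[190:395,300:520];q=w.reshape(-1,3);gg=g[190:395,300:520].reshape(-1,3)
p=q[(gg.min(1)>90)&(q[:,2]>.19)];n=np.linalg.svd(p[::3]-p[::3].mean(0))[2][2]
# keep rim top only
zt=np.nanpercentile(p[:,2],90);p=p[abs(p[:,2]-zt)<.008]
A=np.c_[p[:,:2]-d["tp"][:2],np.ones(len(p))]
for _ in range(4):
    c=np.linalg.lstsq(A,p[:,2],rcond=None)[0];r=p[:,2]-A@c;k=abs(r)<.003;p=p[k];A=A[k]
print("rim plane slope",c.round(4),len(p));print("crock-TCP",(circ(p)-[*d["tp"][:2],0]).round(4))
q=W[0:120,250:500].reshape(-1,3);p=q[abs(q[:,2]-.097)<.005];print("pan",circ(p).round(4),len(p),p.min(0),p.max(0))
m=g[115:155,312:336].max(2)<70;v,u=np.nonzero(m);mk=W[115:155,312:336][m];print("mark",len(mk),np.nanmean(mk,0).round(4),u.min()+312,u.max()+312,v.min()+115,v.max()+115)
b=W[150:260,255:370].reshape(-1,3);b=b[abs(b[:,2]-.094)<.005];print("bar",b.mean(0).round(4),np.linalg.svd(b[:,:2]-b[:,:2].mean(0))[2][0].round(3),b[:,:2].min(0),b[:,:2].max(0))
q=W[160:260,255:370].reshape(-1,3);h=g[160:260,255:370].reshape(-1,3)
m=(h[:,2]>h[:,0]+8)&(abs(q[:,2]-.055)<.02);print("ring",circ(q[m]).round(4),m.sum(),q[m][:,2].mean())
E
python3 meas.py
```

```text
rim plane slope [-0.0049 -0.0024  0.2138] 6323
crock-TCP [0.0426 0.0003 0.0441]
pan [0.4984 0.2576 0.0563] 1498 [0.44096912 0.19948483 0.09201102] [0.5574933  0.26235765 0.09910736]
mark 89 [0.4602 0.1554 0.0509] 319 326 121 147
bar [0.4447 0.1036 0.0933] [ 0.932 -0.364] [0.42449328 0.09013357] [0.46599462 0.11582185]
ring [ 0.454  -0.513   0.6466] 56 0.055792431813628016
```

```bash
python3 -m jog '[[0,0.5,0,0,0],[0,0.9,0,0,0],[0,1,0,0,0],[0,1,0,0,0],[0,1,0,0,0],[0,1,0,0,0],[0,1,0,0,0],[0,0.9,0,0,0],[0,0.8,0,0,0],[0,0.6,0,0,0],[0,0.3,0,0,0],[0,0,0,0,0]]'
python3 -m jog '[[0,0,0,0,0],[0,0,0,0.2,0],[0,0,0,0.4,0],[0,0,0,0.5,0],[0,0,0,0,0],[0,0,0,0,0]]'
python3 shot.py w3; python3 shot.py t3 top
python3 - <<'E'
from m import *
d=np.load("pics/w3.npz");W=wcloud(d)
q=W[:,200:].reshape(-1,3);p=q[abs(q[:,2]-.097)<.004]
p=p[np.hypot(p[:,0]-.499,p[:,1]-.258)<.064];print("pan w",circ(p).round(4),len(p))
d=np.load("pics/t3.npz");W=cloud(d).reshape(-1,3)
p=W[abs(W[:,2]-.097)<.003];p=p[np.hypot(p[:,0]-.499,p[:,1]-.258)<.064];print("pan t",circ(p).round(4),len(p))
E
```

```text
time_s: 10.87
tool_pos: [0.4563, 0.2599, 0.2054]
tool_rot: [-180.0, -0.0, 90.1]
force: [-0.5, 0.2, -2.7]
grip_width: 0.0094
grasp_force: 33.7
time_s: 11.37
tool_pos: [0.4559, 0.2578, 0.1823]
tool_rot: [-179.9, 0.1, 89.9]
force: [-0.1, -0.1, -2.7]
grip_width: 0.0099
grasp_force: 33.7
[0.45587322 0.25775482 0.18233801] [-1.79890523e+02  8.24351520e-02  8.99454946e+01] 0.009885936086170204
[0.45631106 0.25812956 0.18300839] [-1.79953776e+02  3.93327776e-02  8.99584788e+01] 0.009249381900117717
pan w [0.4986 0.2592 0.0564] 1688
pan t [0.4985 0.2587 0.0567] 229
```

View pics/w3.png

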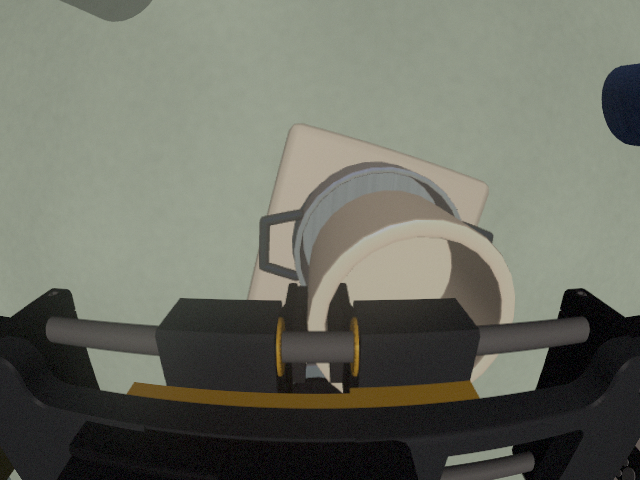

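The crock is over the pan and the two are centred within about 1 mm. I'll lower it.

```bash
python3 -m jog '[[0,0.04,0,0.3,0],[0,0,0,0.4,0],[0,0,0,0.4,0],[0,0,0,0.4,0],[0,0,0,0.4,0],[0,0,0,0.3,0],[0,0,0,0.2,0],[0,0,0,0.1,0],[0,0,0,0,0],[0,0,0,0,0]]'
python3 -m jog '[[0,0,0,0.1,0],[0,0,0,0.1,0],[0,0,0,0.05,0],[0,0,0,0.05,0],[0,0,0,0,0]]'
```

```text
time_s: 12.3
tool_pos: [0.4567, 0.2595, 0.1337]
tool_rot: [180.0, -0.0, 90.0]
force: [0.1, -0.0, -2.9]
grip_width: 0.0094
grasp_force: 33.7
time_s: 12.72
tool_pos: [0.4565, 0.2593, 0.1274]
tool_rot: [-180.0, 0.0, 90.0]
force: [0.1, -0.4, -2.6]
grip_width: 0.0092
grasp_force: 33.7
```

```bash
python3 -m jog '[[0,0,0,0.05,0],[0,0,0,0.05,0],[0,0,0,0.05,0],[0,0,0,0,0]]'
python3 -m jog '[[0,0,0,0.05,0],[0,0,0,0.05,0],[0,0,0,0,0]]'
```

```text
time_s: 13.05
tool_pos: [0.4564, 0.2593, 0.1243]
tool_rot: [-180.0, 0.0, 90.0]
force: [-0.3, -0.3, -2.3]
grip_width: 0.0094
grasp_force: 33.7
time_s: 13.3
tool_pos: [0.4565, 0.2594, 0.1224]
tool_rot: [180.0, 0.0, 90.0]
force: [-0.4, 0.6, -2.4]
grip_width: 0.0094
grasp_force: 33.7
```

```bash
python3 -m jog '[[0,0,0,0.05,0],[0,0,0,0,0]]'
python3 -m jog '[[0,0,0,0.05,0],[0,0,0,0,0]]'
```

```text
time_s: 13.47
tool_pos: [0.4566, 0.2595, 0.1219]
tool_rot: [180.0, -0.0, 90.0]
force: [-2.2, -1.1, 0.4]
grip_width: 0.0094
grasp_force: 33.7
time_s: 13.63
tool_pos: [0.4566, 0.2595, 0.1219]
tool_rot: [-180.0, -0.0, 90.0]
force: [-3.6, -1.2, 7.4]
grip_width: 0.0098
grasp_force: 33.8
```

It has touched down. I'll ease up 0.4 mm, open the gripper and back out.

```bash
python3 -m jog '[[0,0,0,-0.02,0],[0.3,0,0,0,0],[0.3,0,0,0,0],[0.3,0,0,0,0],[0.3,0,0,0,0],[0.3,0,0,0,0]]'
python3 -m jog '[[0.3,0,0,-0.3,0],[0.3,0,0,-0.7,0],[0.3,0,0,-1,0],[0.3,0,0,-1,0],[0.3,0,0,-1,0],[0.3,0,0,-1,0],[0.6,-0.5,0,-0.5,0],[0.9,-1,0,0,0],[1,-1,0,0,0],[1,-1,0,0,0],[1,-1,0,0,0],[1,0,0,0,0]]'
python3 shot.py w4
python3 - <<'E'
from m import *
d=np.load("pics/w4.npz");W=wcloud(d);g=d["color"]
q=W.reshape(-1,3);h=g.reshape(-1,3);near=np.hypot(q[:,0]-.499,q[:,1]-.259)
p=q[(abs(q[:,2]-.131)<.004)&(near<.056)];print("crock",circ(p).round(4),len(p),p[:,2].mean())
A=np.c_[p[:,:2]-.3,np.ones(len(p))];print(np.linalg.lstsq(A,p[:,2],rcond=None)[0].round(3))
p=q[(abs(q[:,2]-.097)<.004)&(near<.065)&(near>.05)];print("pan",circ(p).round(4),len(p))
E
```

```text
time_s: 14.13
tool_pos: [0.4567, 0.2594, 0.1208]
tool_rot: [180.0, -0.0, 90.0]
force: [-0.4, -0.3, -0.1]
grip_width: 0.0247
grasp_force: 0.0
time_s: 15.13
tool_pos: [0.4569, 0.1639, 0.231]
tool_rot: [-180.0, 0.1, 89.6]
force: [0.1, -0.7, -0.0]
grip_width: 0.0583
grasp_force: 0.0
[0.45692693 0.16388357 0.23096057] [-1.79991517e+02  8.93443186e-02  8.96198332e+01] 0.0582805930058691
crock [0.4991 0.2593 0.0435] 4845 0.13048342746676364
[-0.    -0.     0.131]
pan [0.499  0.2586 0.0567] 1597
```

View pics/w4.png

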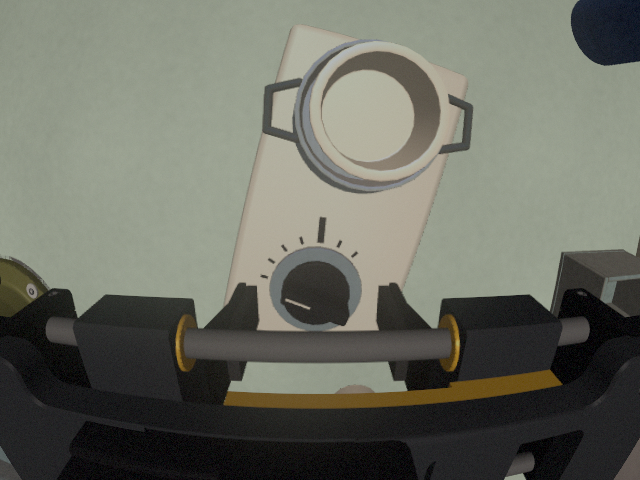

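The crock stands flat in the pan and concentric with it, at wrist image (380,112). Next is the cup.

```bash
python3 -m jog '[[1,-1,0,0,0],[1,-1,0.2,0,0],[1,-1,0.3,0,0],[1,-1,0.3,0,0],[1,-1,0.3,0,0],[1,-1,0.3,0,0],[1,-1,0.3,0,0],[1,-1,0.3,0,0],[1,-1,0.3,0,0],[1,-1,0,0,0],[1,-1,0,0,0],[1,-1,0,0,0]]'
python3 -m jog '[[1,-1,0,0,0],[1,-1,0,0,0],[1,0,0,0,0],[1,0,0,0,0]]'
python3 shot.py w5
python3 - <<'E'
from m import *
d=np.load("pics/w5.npz");W=wcloud(d)
q=W.reshape(-1,3);near=np.hypot(q[:,0]-.503,q[:,1]+.088)
p=q[(abs(q[:,2]-.105)<.004)&(near<.045)];print("cup",circ(p).round(4),len(p),p.mean(0),p.min(0),p.max(0))
E
```

```text
time_s: 16.18
tool_pos: [0.5025, -0.0709, 0.2307]
tool_rot: [-180.0, -0.0, 90.0]
force: [1.1, -0.3, -0.4]
grip_width: 0.0871
grasp_force: 0.0
time_s: 16.52
tool_pos: [0.5024, -0.1111, 0.2309]
tool_rot: [-180.0, -0.0, 89.9]
force: [0.5, 0.3, 0.1]
grip_width: 0.0868
grasp_force: 0.0
[ 0.50241331 -0.11108569  0.23085785] [-1.79997684e+02 -1.19175038e-02  8.98797546e+01] 0.08684780255068206
cup [ 0.503  -0.0886  0.0296] 1387 [ 0.5035242  -0.08844239  0.10437566] [ 0.47209447 -0.12029696  0.10100224] [ 0.53446367 -0.0572927   0.10655882]
```

```bash
python3 -m jog '[[1,0.55,0.03,0,0],[1,0.56,0,0.2,0],[1,0,0,0.7,0],[1,0,0,1,0],[1,0,0,1,0],[1,0,0,1,0],[1,0,0,1,0],[1,0,0,0.8,0],[1,0,0,0.6,0],[1,0,0,0.4,0],[1,0,0,0,0],[0,0,0,0,0]]'
python3 -m jog '[[0,0,0,0,0],[0,0,0,0,0],[0,0,0,0,0],[0,0,0,0,0],[0,0,0,0,0],[0,0,0,0,0]]' 25
```

```text
time_s: 17.57
tool_pos: [0.5032, -0.0877, 0.0971]
tool_rot: [-180.0, -0.0, 90.0]
force: [0.3, 0.2, -0.8]
grip_width: 0.0848
grasp_force: 0.0
time_s: 18.07
tool_pos: [0.5035, -0.0885, 0.0976]
tool_rot: [179.9, -0.0, 90.0]
force: [-0.4, -0.1, 3.8]
grip_width: 0.0624
grasp_force: 24.9
```

```bash
python3 -m jog '[[0,0,0,0,0],[0,0,0,-0.2,0],[0,0,0,-0.5,0],[0,0,0,-0.9,0],[0,0,0,-1,0],[0,0,0,-1,0],[0,0,0,-1,0],[0,0,0,-1,0],[0,0,0,-1,0],[0,0.2,0,-0.8,0],[0,0.5,0,-0.4,0],[0,0.8,0,-0.2,0]]'
python3 -m jog '[[0,0.9,0,0,0],[0,0.9,0,0,0],[0,0.9,-0.1,0,0],[0,0.9,-0.1,0,0],[0,0.9,0,0,0],[0,0.9,0,0,0],[0,0.9,0,0,0],[0,0.9,0,0,0],[0,0.8,0,0,0],[0,0.6,0,0,0],[0,0.3,0,0,0],[0,0,0,0,0]]'
python3 shot.py w6
```

```text
time_s: 19.07
tool_pos: [0.5034, -0.0602, 0.2591]
tool_rot: [179.8, 0.0, 89.8]
force: [1.7, 0.6, -2.5]
grip_width: 0.0624
grasp_force: 24.9
time_s: 20.07
tool_pos: [0.4988, 0.1209, 0.257]
tool_rot: [-180.0, 0.0, 90.1]
force: [-0.6, 0.5, -1.4]
grip_width: 0.0622
grasp_force: 24.9
[0.49882649 0.12088516 0.2569516 ] [-1.79986565e+02  3.55705675e-03  9.01080762e+01] 0.062198953516693786
```

View pics/w6.png

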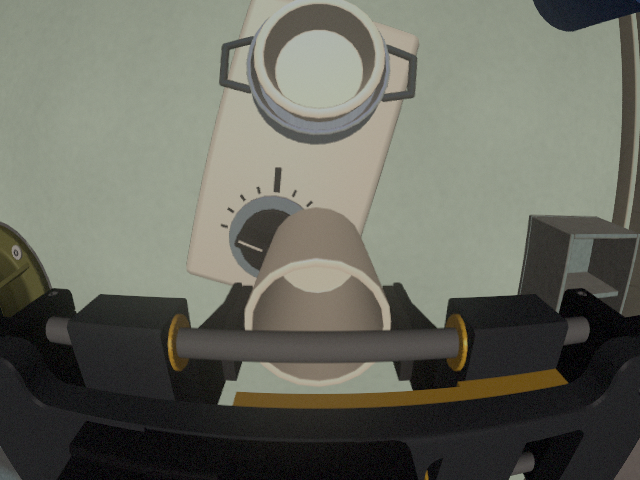

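The cup is gripped with its rim at about (318,320), and the crock in its pan is ahead at (318,62). I'll measure the cup in hand, the crock and the dial.

```bash
cat > meas2.py <<'E'
from m import *
d=np.load("pics/w6.npz");W=wcloud(d);g=d["color"];q=W.reshape(-1,3);t=d["tp"]
lim=np.zeros((480,640),bool);lim[255:390,240:395]=1
m=lim.ravel()&(abs(q[:,2]-.266)<.008)&(g.reshape(-1,3).min(1)>90);p=q[m]
A=np.c_[p[:,:2]-t[:2],np.ones(len(p))]
for _ in range(5):
    c=np.linalg.lstsq(A,p[:,2],rcond=None)[0];k=abs(p[:,2]-A@c)<.002;p=p[k];A=A[k]
print("cup rim slope/height",c.round(4),len(p),(circ(p)-[*t[:2],0]).round(4),((p.max(0)+p.min(0))/2-t).round(4))
near=np.hypot(q[:,0]-.499,q[:,1]-.259)
p=q[(abs(q[:,2]-.131)<.004)&(near<.056)];print("crock",circ(p).round(4),len(p))
for n in("w4",):
    d=np.load(f"pics/{n}.npz");W=wcloud(d);g=d["color"]
    m=g[215:245,314:330].max(2)<70;mk=W[215:245,314:330][m];print(n,"mark",m.sum(),np.nanmean(mk,0).round(4))
    w=W[240:335,268:365].reshape(-1,3);h=g[240:335,268:365].reshape(-1,3);k=(h.max(1)<60)&(abs(w[:,2]-.075)<.03);print("black top z",np.nanpercentile(w[k][:,2],[2,50,98]).round(3))
    b=w[abs(w[:,2]-.094)<.004];print("bar",len(b),b.mean(0).round(4),b[:,:2].min(0),b[:,:2].max(0))
    k=(h[:,2]>h[:,0]+10)&(abs(w[:,2]-.055)<.012);print("ring",circ(w[k]).round(4),k.sum(),w[k][:,2].mean())
for n in("top0","scene0"):
    d=np.load(f"pics/{n}.npz");W=cloud(d).reshape(-1,3);nr=np.hypot(W[:,0]-.455,W[:,1]-.1)
    k=(abs(W[:,2]-.094)<.004)&(nr<.04);b=W[k];c=(b.max(0)+b.min(0))/2;print(n,"bar box",c.round(4),b.mean(0).round(4))
d=np.load("pics/top0.npz");print("mark top",ray(d,[[205+127/7,250+223/7],[205+277/7,250+425/7],[205+214/7,250+115/7],[205+332/7,250+248/7]],.05).round(4))
E
python3 meas2.py
```

```text
cup rim slope/height [-0.0022  0.0027  0.2638] 2989 [-0.0002  0.0002  0.0296] [-0.0001 -0.0001  0.0065]
crock [0.4996 0.2587 0.0434] 3806
w4 mark 104 [0.4603 0.1565 0.0507]
black top z [0.062 0.066 0.094]
bar 1041 [0.4541 0.1003 0.0932] [0.42497307 0.08304492] [0.48377291 0.11563245]
ring [0.4592 0.1405 0.0046] 2 0.056252469582688536
top0 bar box [0.4539 0.0993 0.0937] [0.4536 0.0991 0.0935]
scene0 bar box [0.4576 0.0992 0.0934] [0.459  0.0988 0.0926]
mark top [[0.4597 0.1568 0.05  ]
 [0.4046 0.1123 0.05  ]
 [0.4904 0.1339 0.05  ]
 [0.4535 0.0991 0.05  ]]
```

```bash
python3 -m jog '[[0,0.4,0,0,0],[0,0.8,0,0,0],[0,0.9,0,0,0],[0,0.9,0,0,0],[0,0.9,0,0,0],[0,0.9,0,0,0],[0,0.8,0,0,0],[0,0.7,0,0,0],[0,0.4,0,0,0],[0,0.2,0,0,0],[0,0,0,0,0],[0,0,0,0,0]]'
python3 -m jog '[[0,0,0,0.2,0],[0,0,0,0.4,0],[0,0,0,0.4,0],[0,0,0,0,0],[0,0,0,0,0]]'
python3 shot.py w7
python3 - <<'E'
from m import *
for n in("w7",):
    d=np.load(f"pics/{n}.npz");W=wcloud(d);q=W.reshape(-1,3);near=np.hypot(q[:,0]-.499,q[:,1]-.259)
    p=q[(abs(q[:,2]-.131)<.004)&(near<.056)&(near>.036)];print("crock",circ(p).round(4),len(p))
E
```

```text
time_s: 21.12
tool_pos: [0.4994, 0.2567, 0.2569]
tool_rot: [180.0, 0.0, 89.9]
force: [-0.3, -0.8, -0.1]
grip_width: 0.0624
grasp_force: 24.9
time_s: 21.53
tool_pos: [0.4986, 0.257, 0.2359]
tool_rot: [-179.9, 0.1, 90.0]
force: [-0.6, 0.9, -1.2]
grip_width: 0.0622
grasp_force: 24.9
[0.49863646 0.25699785 0.23589567] [-1.79909576e+02  6.02097907e-02  8.99548106e+01] 0.0622077846805972
crock [0.4997 0.2599 0.0437] 2736
```

```bash
python3 -m jog '[[0,0.1,0.02,0,0],[0,0,0,0.3,0],[0,0,0,0.5,0],[0,0,0,0.5,0],[0,0,0,0.5,0],[0,0,0,0.5,0],[0,0,0,0.4,0],[0,0,0,0.4,0],[0,0,0,0.2,0],[0,0,0,0.1,0],[0,0,0,0,0],[0,0,0,0,0]]'
python3 -m jog '[[0,0,0,0.1,0],[0,0,0,0.05,0],[0,0,0,0.05,0],[0,0,0,0,0]]'
```

```text
time_s: 22.58
tool_pos: [0.4998, 0.2597, 0.1693]
tool_rot: [180.0, -0.0, 90.0]
force: [0.5, 0.6, -2.1]
grip_width: 0.0621
grasp_force: 24.9
time_s: 22.92
tool_pos: [0.4995, 0.2596, 0.1649]
tool_rot: [180.0, -0.0, 90.0]
force: [0.3, 0.9, -1.1]
grip_width: 0.0623
grasp_force: 24.9
```

```bash
python3 -m jog '[[0,0,0,0.05,0],[0,0,0,0.05,0],[0,0,0,0.05,0],[0,0,0,0,0]]'
python3 -m jog '[[0,0,0,0.05,0],[0,0,0,0,0]]'
python3 -m jog '[[0,0,0,0.05,0],[0,0,0,0,0]]'
```

```text
time_s: 23.25
tool_pos: [0.4994, 0.2595, 0.1617]
tool_rot: [-180.0, 0.0, 90.0]
force: [-0.1, -0.4, -1.5]
grip_width: 0.0623
grasp_force: 24.9
time_s: 23.42
tool_pos: [0.4995, 0.2595, 0.1608]
tool_rot: [-180.0, 0.0, 90.0]
force: [0.6, -0.4, -2.1]
grip_width: 0.0624
grasp_force: 24.9
time_s: 23.58
tool_pos: [0.4995, 0.2596, 0.1598]
tool_rot: [-180.0, 0.0, 90.0]
force: [-0.3, 0.0, -1.4]
grip_width: 0.0627
grasp_force: 24.9
```

```bash
python3 -m jog '[[0,0,0,0.04,0],[0,0,0,0,0]]'
python3 -m jog '[[0,0,0,0.04,0],[0,0,0,0,0]]'
```

```text
time_s: 23.75
tool_pos: [0.4996, 0.2596, 0.1596]
tool_rot: [180.0, -0.0, 90.0]
force: [-1.7, -0.3, 3.0]
grip_width: 0.0621
grasp_force: 24.9
time_s: 23.92
tool_pos: [0.4996, 0.2597, 0.1596]
tool_rot: [180.0, -0.0, 90.0]
force: [-3.3, -1.3, 6.3]
grip_width: 0.0626
grasp_force: 24.9
```

```bash
python3 -m jog '[[0,0,0,-0.03,0],[1,0,0,0,0],[1,0,0,0,0],[1,0,0,0,0],[1,0,0,0,0],[1,0,0,0,0]]'
python3 -m jog '[[1,0,0,-0.3,0],[1,0,0,-0.7,0],[1,0,0,-1,0],[1,0,0,-1,0],[1,0,0,-1,0],[1,-0.5,0,-0.5,0],[1,-1,0,0,0],[1,-1,0,0,0],[1,-1,0,0,0],[1,-1,0,0,0],[1,-1,0,0,0],[1,0,0,0,0]]'
python3 shot.py w8
python3 - <<'E'
from m import *
d=np.load("pics/w8.npz");W=wcloud(d);q=W.reshape(-1,3);near=np.hypot(q[:,0]-.499,q[:,1]-.259)
for n,h,a,b in(("cup",.167,0,.038),("crock",.131,.034,.053),("pan",.097,.05,.065)):
    p=q[(abs(q[:,2]-h)<.005)&(near<b)&(near>a)];A=np.c_[p[:,:2]-[.499,.259],np.ones(len(p))]
    print(n,circ(p).round(4),len(p),np.linalg.lstsq(A,p[:,2],rcond=None)[0].round(3))
E
```

```text
time_s: 24.42
tool_pos: [0.4996, 0.2596, 0.1588]
tool_rot: [180.0, 0.0, 90.0]
force: [0.7, -0.8, 0.2]
grip_width: 0.0844
grasp_force: 0.0
time_s: 25.42
tool_pos: [0.4999, 0.1436, 0.2492]
tool_rot: [180.0, 0.1, 89.6]
force: [-0.0, -1.5, 1.2]
grip_width: 0.0868
grasp_force: 0.0
[0.49993213 0.14362359 0.24915968] [1.79988201e+02 9.81223549e-02 8.95804474e+01] 0.08679670824204941
cup [0.4989 0.2587 0.0295] 2103 [ 0.001 -0.008  0.166]
crock [0.4995 0.2596 0.0438] 4008 [0.    0.002 0.131]
pan [0.499  0.2589 0.0567] 1653 [0.001 0.002 0.096]
```

View pics/w8.png

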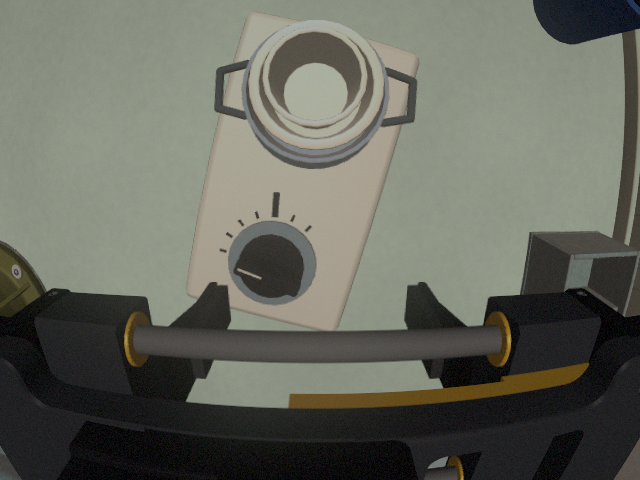

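All three vessels are nested and centred at wrist image (315,88), flat and at the expected heights. Now the dial.

```bash
python3 -m jog '[[0.6,-1,-1,0,-0.15],[0.5,0,0,0,-0.15],[0.5,0,0,0,-0.15],[0.5,0,0,0,-0.15],[0.5,0,0,0,-0.15],[0.5,0,0,0,-0.15],[0.5,0,0,0,-0.15],[0.5,0,0,0,-0.15],[0.5,0,0,0,-0.15],[0.5,0,0,0,-0.15],[0.5,0,0,0,0],[0.5,0,0,0,0]]'
python3 - <<'E'
from m import *
from cell import env
d=np.load("pics/w8.npz");W=wcloud(d);q=W.reshape(-1,3)
b=q[(abs(q[:,2]-.094)<.004)&(np.hypot(q[:,0]-.454,q[:,1]-.099)<.036)];r=cv2.minAreaRect((b[:,:2]*1000).astype(np.float32))
v=np.linalg.svd(b[:,:2]-b[:,:2].mean(0))[2][0];print(r,b.mean(0).round(4),np.degrees(np.arctan2(v[1],v[0])))
o=env.get_obs();y=np.radians(o["tool_rot"][2]);D=np.array([.4543,.0995])-o["tool_pos"][:2]
print(o["tool_pos"],o["tool_rot"],"tool dx,dy units",D@[np.cos(y),np.sin(y)]/.02,D@[np.sin(y),-np.cos(y)]/.02)
E
```

```text
time_s: 26.47
tool_pos: [0.4793, 0.1302, 0.2488]
tool_rot: [180.0, -0.0, 157.4]
force: [-0.6, 0.7, 0.1]
grip_width: 0.0436
grasp_force: 0.0
((454.6991882324219, 99.24299621582031), (14.446479797363281, 61.37651443481445), 66.83163452148438) [0.4546 0.0998 0.0932] -22.90164684290191
[0.47932782 0.13024543 0.24884073] [ 1.79996693e+02 -1.12505829e-02  1.57351786e+02] tool dx,dy units 0.5629316195530123 -1.9006027407408532
```

```bash
python3 -m jog '[[0.5,0.3,-0.95,0,0],[0.5,0.25,-0.95,0,0],[0.5,0,0,0.6,0],[0.5,0,0,1,0],[0.5,0,0,1,0],[0.5,0,0,1,0],[0.5,0,0,1,0],[0.5,0,0,1,0],[0.5,0,0,0.9,0],[0.5,0,0,0.6,0],[0.5,0,0,0.5,0],[0.5,0,0,0.4,0]]'
python3 -m jog '[[0.5,0,0,0,0],[0.5,0,0,0,0]]'
```

```text
time_s: 27.47
tool_pos: [0.4545, 0.099, 0.0878]
tool_rot: [-180.0, -0.0, 157.4]
force: [0.1, -0.8, 0.6]
grip_width: 0.0438
grasp_force: 0.0
time_s: 27.63
tool_pos: [0.4549, 0.0988, 0.0889]
tool_rot: [-180.0, -0.0, 157.4]
force: [0.2, 0.1, 0.0]
grip_width: 0.0435
grasp_force: 0.0
```

```bash
python3 -m jog '[[0.1,0,0,0.05,0],[0,0,0,0,0],[0,0,0,0,0],[0,0,0,0,0],[0,0,0,0,0],[0,0,0,0,0],[0,0,0,0,0]]' 20
python3 -m jog '[[0,0,0,0,0.1],[0,0,0,0,0.14],[0,0,0,0,0.14],[0,0,0,0,0.14],[0,0,0,0,0.14],[0,0,0,0,0.14],[0,0,0,0,0.14],[0,0,0,0,0.14],[0,0,0,0,0.14],[0,0,0,0,0.14],[0,0,0,0,0.14],[0,0,0,0,0.12]]'
python3 -m jog '[[0,0,0,0,0],[0,0,0,0,0],[0,0,0,0,0]]'
```

```text
time_s: 28.22
tool_pos: [0.4551, 0.099, 0.0883]
tool_rot: [180.0, 0.0, 157.5]
force: [-0.6, 0.5, 1.7]
grip_width: 0.0139
grasp_force: 20.0
time_s: 29.22
tool_pos: [0.4546, 0.0987, 0.0882]
tool_rot: [-180.0, 0.0, 84.3]
force: [-1.5, -0.6, 3.3]
grip_width: 0.0141
grasp_force: 20.0
time_s: 29.47
tool_pos: [0.4546, 0.0987, 0.0882]
tool_rot: [-180.0, -0.0, 84.7]
force: [-2.2, -1.2, 5.8]
grip_width: 0.0139
grasp_force: 20.0
```

Released, rise and check.

```bash
python3 -m jog '[[0.5,0,0,0,0],[0.5,0,0,0,0],[0.5,0,0,0,0],[0.5,0,0,0,0],[0.5,0,0,0,0],[0.5,0,0,-0.5,0],[0.5,0,0,-1,0],[0.5,0,0,-1,0],[0.5,0,0,-1,0],[0.5,0,0,-1,0],[0.5,0,0,-1,0],[0.5,0,0,-1,0]]'
python3 -m jog '[[0.5,-1,0,-1,0],[0.5,-1,0,-1,0],[0.5,-1,0,0,0],[0.5,-1,0,0,0],[0.5,-0.5,0,0,0],[0.5,0,0,0,0],[0.5,0,0,0,0]]'
python3 shot.py w9
python3 - <<'E'
from m import *
d=np.load("pics/w9.npz");W=wcloud(d);q=W.reshape(-1,3);near=np.hypot(q[:,0]-.499,q[:,1]-.259)
for n,h,a,b in(("cup",.167,0,.038),("crock",.131,.034,.053),("pan",.097,.05,.065)):
    p=q[(abs(q[:,2]-h)<.005)&(near<b)&(near>a)];print(n,circ(p).round(4),len(p))
b=q[(abs(q[:,2]-.094)<.004)&(np.hypot(q[:,0]-.4546,q[:,1]-.0994)<.036)];v=np.linalg.svd(b[:,:2]-b[:,:2].mean(0))[2][0]
print(b.mean(0).round(4),np.degrees(np.arctan2(v[1],v[0]))%180)
E
```

```text
time_s: 30.47
tool_pos: [0.4548, 0.0985, 0.2198]
tool_rot: [180.0, -0.0, 84.6]
force: [0.1, 0.9, 0.5]
grip_width: 0.0436
grasp_force: 0.0
time_s: 31.05
tool_pos: [0.4462, 0.0095, 0.2582]
tool_rot: [180.0, -0.1, 84.5]
force: [0.7, 0.5, 0.7]
grip_width: 0.0436
grasp_force: 0.0
[0.44624197 0.009507   0.25815454] [ 1.79988537e+02 -6.27317508e-02  8.45472500e+01] 0.04364315223678451Traceback (most recent call last):
  File "<stdin>", line 4, in <module>
  File "m.py", line 13, in circ
    return least_squares(f,[*((p.max(0)+p.min(0))/2),.04],loss="soft_l1",f_scale=.002).x
                               ~~~~~^^^
    return umr_maximum(a, axis, None, out, keepdims, initial, where)
ValueError: zero-size array to reduction operation maximum which has no identity
```

View pics/w9.png

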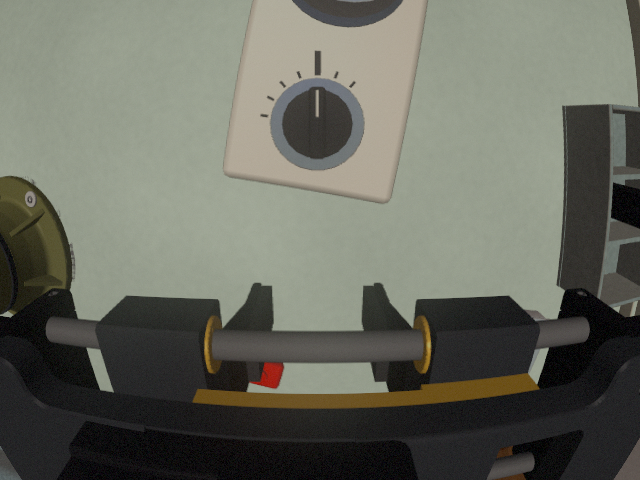

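The white line, at (317,100), is in line with the long mark at (318,62). The nest is out of the wrist view, so I'll check it in the top camera before handing in.

```bash
python3 shot.py t9 top
python3 - <<'E'
from m import *
from cell import env
q=wcloud(np.load("pics/w9.npz")).reshape(-1,3)
b=q[(abs(q[:,2]-.094)<.004)&(np.hypot(q[:,0]-.4546,q[:,1]-.0994)<.036)];v=np.linalg.svd(b[:,:2]-b[:,:2].mean(0))[2][0]
print("bar deg",np.degrees(np.arctan2(v[1],v[0]))%180)
q=cloud(np.load("pics/t9.npz")).reshape(-1,3);near=np.hypot(q[:,0]-.499,q[:,1]-.259);ok=True
for n,h,a,c in(("cup",.168,0,.038),("crock",.132,.034,.053),("pan",.098,.05,.065)):
    p=q[(abs(q[:,2]-h)<.005)&(near<c)&(near>a)];r=circ(p);ok&=np.hypot(r[0]-.499,r[1]-.259)<.005;print(n,r.round(4),len(p))
if ok: print(env.sign_off())
E
```

```text
[0.44620261 0.01023123 0.25795637] [-1.79991103e+02 -3.77783909e-02  8.46353320e+01] 0.043599543625654776
bar deg 84.08812101432886
cup [0.4983 0.2591 0.0298] 285
crock [0.4993 0.2606 0.0441] 507
pan [0.4986 0.2589 0.0568] 169
the job is handed in; nothing more can be done
None
```

The job is handed in: the crock stands in the pan and the cup in the crock, all centred within about 2 mm in the last camera check, and the dial pointer is at the long thick mark (84.1° measured, mark at about 84.2°); the judge's result was not shown.

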